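Brush the guava offcuts off the inspection bed

TASK

Pick up the hand brush from its mat, reach in under the ring lamp and sweep all three guava offcuts off the inspection bed into the steel scrap tray at its side, letting none fall on the table and moving the offcuts with the brush only, never with the gripper. Do not bump the lamp and leave the bottle and jar where they stand. When the bed is clear, set the brush gently back on its mat, standing on its bristles, and let go.

Things in the scene. Friction and masses are not known exactly. Their poses are not given: they have to be found in the camera images.
- bed: Inspection bed: raised white plate 205 (x) by 260 (y) mm, top face 80 mm above the table, 12 mm thick, on four inset feet. Steel lips 15 mm high, 8 mm thick along its front (-x) and back (+x) edges; left and right (y) edges open, without lips. Origin on the table under its middle; x away from the robot, z up. Fixed.
- lamp: White ring lamp. Its horizontal ring hangs over the bed, rather to its rear: underside 285 mm above the table (205 mm above the bed), 220 mm outside and 152 mm inside diameter, 30 mm thick, open in the middle. Origin on the table level straight under the ring's centre; its base plate (130 by 200 mm) stands behind the bed, centred at x = 165 mm, with rods 340 mm high. Fixed.
- tray: Open rectangular steel scrap tray, 320 (x) by 220 (y) by 60 mm high, walls and floor 4 mm, empty. Stands against the left or the right open edge of the bed, its near wall tucked some 5 mm under the bed's edge. Origin under its centre, axes about parallel to the bed's. Fixed.
- mat: Flat black rubber mat, 260 (x) by 160 (y) by 4 mm, on the table on the other side of the bed from the tray; the brush lies on it. Origin under its centre. Fixed.
- brush: Wooden hand brush, 185 mm long, 150 g. Origin: middle of the bristles' underside, z up. Head 110 (x) by 42 (y) by 60 mm high: black bristles 42 mm, wooden block above. Straight handle towards its -x, from x = -55 to -130 mm, 26 mm wide (y), 22 mm thick (z), centreline 51 mm above the underside. Starts standing on its bristles on the mat, handle towards the robot.
- half_a: Half of a guava, a green dome, cut face down at the start: 60 mm diameter, 33 mm high, about 60 g. Origin at the middle of the flat face, z out of the dome. At the start on the bed.
- half_b: Half of a guava, a green dome, cut face down at the start: 60 mm diameter, 33 mm high, about 60 g. Origin at the middle of the flat face, z out of the dome. At the start on the bed.
- slice: Thick round guava slice, green rim and pale face: 60 mm diameter, 24 mm thick, about 60 g. Origin at the middle of one face, z along the axis. At the start lying flat on the bed.
- spray_bottle: White spray bottle, 84 mm diameter, 206 mm high, standing off to one side; not part of the work. Origin under its centre.
- jar: Glass jar with a metal lid, 80 mm diameter, 110 mm high, standing off to one side; not part of the work. Origin under its centre.
Things that resemble listed ones, but are neither listed nor needed, are in the scene too. What is shaped like the slice but red is not meant. Leave any purple look-alike of the brush alone.

How it is judged:
On the way, in this order (a step that is already met when the one before it is completed fails the run):
1. the brush is held in the gripper, clear of the mat (contact force between the fingers and brush above 1 N and z of brush in the frame of mat above 0.03 m), for 0.2 s.
2. all three offcuts lie in the tray, off the bed, while the brush is still held off the mat (all of step 1 and x of half_a in the frame of tray between -0.156 and 0.156 m and y of half_a in the frame of tray between -0.106 and 0.106 m and z of each of half_a, half_b, slice in the frame of tray below 0.075 m and contact force between each of half_a, half_b, slice and bed below 0.05 N and x of half_b in the frame of tray between -0.156 and 0.156 m and y of half_b in the frame of tray between -0.106 and 0.106 m and x of slice in the frame of tray between -0.156 and 0.156 m and y of slice in the frame of tray between -0.106 and 0.106 m), for 0.2 s.
At the end, for the whole second after the job is handed in: All three offcuts at rest in the tray: origins inside its walls and under 75 mm above the table (one may lie on another), none touching the bed. Brush standing on its bristles on the mat: their middle over the mat, underside under 12 mm above the table, tilt under 0.15 rad, released, at rest (x of half_a in the frame of tray between -0.156 and 0.156 m and y of half_a in the frame of tray between -0.106 and 0.106 m and z of each of half_a, half_b, slice in the frame of tray below 0.075 m and contact force between each of half_a, half_b, slice and bed below 0.05 N and x of half_b in the frame of tray between -0.156 and 0.156 m and y of half_b in the frame of tray between -0.106 and 0.106 m and x of slice in the frame of tray between -0.156 and 0.156 m and y of slice in the frame of tray between -0.106 and 0.106 m and linear speed of each of half_a, half_b, slice, brush below 0.02 m/s and x of brush in the frame of mat between -0.13 and 0.13 m and y of brush in the frame of mat between -0.08 and 0.08 m and z of brush in the frame of mat below 0.012 m and angle between brush's own z axis and vertical below 0.15 rad and contact force between the fingers and brush below 0.1 N).
It fails at once if an offcut is pushed or gripped with the gripper or arm (over 1 N) (contact force between any of the arm, the fingers and half_a above 1 N or contact force between any of the arm, the fingers and half_b above 1 N or contact force between any of the arm, the fingers and slice above 1 N).
It fails at once if the lamp is bumped (over 5 N) (contact force between anything else and lamp above 5 N).
It fails at once if an offcut falls on the table or is thrown about ((height (world z) of half_a below 0.06 m and (x of half_a in the frame of tray above 0.17 m or y of half_a in the frame of tray above 0.12 m or x of half_a in the frame of tray below -0.17 m or y of half_a in the frame of tray below -0.12 m)) or (height (world z) of half_b below 0.06 m and (x of half_b in the frame of tray above 0.17 m or y of half_b in the frame of tray above 0.12 m or x of half_b in the frame of tray below -0.17 m or y of half_b in the frame of tray below -0.12 m)) or (height (world z) of slice below 0.06 m and (x of slice in the frame of tray above 0.17 m or y of slice in the frame of tray above 0.12 m or x of slice in the frame of tray below -0.17 m or y of slice in the frame of tray below -0.12 m))).
It fails at once if the brush is dropped or slammed onto the mat (over 30 N) (contact force between brush and mat above 30 N).
It fails at once if the bottle or jar is shifted by more than 20 mm (distance of any of spray_bottle, jar from where it was at the start of the episode above 0.02 m).
It also fails if it takes over 72 s, if anything falls off the work surface, if the arm or the gripper's body presses on something with over 40 N, if the wrist force passes 120 N, or if a joint passes its speed limit or range.

ROBOT

A 7-joint arm with a two-finger parallel gripper is mounted at the origin on the work surface. World frame = base frame: x ahead of the robot, y to its left, z up, the work surface at z = 0. Lengths are in m, angles in rad, forces in N, time in s.
With the tool pointing down it reaches from about 0.425 to 0.975 m from the base axis. Payload 16.7 kg.
Tool frame: the origin (TCP) lies midway between the tips of the shut fingers; the grasp point (between the pads) lies behind it (env.pinch_z is the x of the grasp point in the tool frame, in m); x points along the fingers, z is the direction in which the jaws open and shut, and the axes are right-handed (so a half turn about x gives the same grasp; the last joint's range is limited). The gripper opens to 85 mm and grips with 20 to 120 N. Pads are 22 mm wide; open, the fingers measure 114 mm over their backs; the gripper's body (76 mm by 85 mm) begins 54 mm behind the grasp point. The pads swing forward as they close: fully open they stand 13 mm farther back than shut.
Start: joints at [1.038, 0.426, 0.074, 1.606, -0.034, 1.111, -0.067], TCP at [0.253, -0.626, 0.205] pointing down, gripper open.
Joint ranges: [-2.85, 2.85], [-0.5, 2.14], [-1.23, 1.37], [0.21, 2.46], [-1.02, 4.16], [0.16, 2.05], [-2.73, 2.73]. Speed limits (rad/s): [1.89, 1.89, 2.39, 2.39, 3.01, 3.01, 3.01].

INTERFACE

Orientations are given as a unit quaternion [w, x, y, z].
In Python, from cell import env, eyes, finder gives the robot as it stands.
- The arm moves only by the tool send_rows, never from a script. Its argument "moves" is a list of rows, each an object with "delta_pos": the shift along the tool's x, y, z each as a share of 20 cm, from -1 to 1, a list of three; "rot": the turn, a rotation vector about the tool's x, y, z each as a share of 90 degrees, from -1 to 1, a list of three. In form: [{"delta_pos": [x, y, z], "rot": [rx, ry, rz]}, ...]. A call has 1 to 20 rows; each row is the pose to reach, as a shift and turn from the pose commanded when the call began, along the tool's axes at that moment; what a row does not reach only later rows make up. A row lasts 1/8 s, in which the tool goes at most 62.5 mm and 10.7 degrees, less where a joint would pass 70% of its speed; a pose out of reach is approached as far as the arm can. A call with a number of a shift or a turn outside -1 to 1 is refused whole. A call with a gripper value outside its range is refused whole. "fingers" is the closure, from 0 (fully open) to 1 (shut), set as the call begins (left out, the last holds). The fingers move at their own pace and stop on an object; "grip_force" is the grip in N (left out, the last holds). Time passes only in rows, so rows that repeat a pose let the fingers close. It gives the time, the measured TCP pose, the force and the opening at its end, in the units of the state.
- env.get_obs(): the state, without advancing time (a new reading comes with each control period).
- eyes.grab_frame(name): name is "side" or "top"; returns the picture (400x640x3 uint8, blue, green, red); there is no depth.
- eyes.camera_info(name): a dict with "mtx" (3x3 intrinsics, pixels), "xyz" and "orientation" of the camera in the world. Camera axes: x right, y down, z forward; pixel columns grow to the right and rows downward; lengths in m; the calibration is good to about 2 mm. A picture is of the moment at which its call begins. camera_info takes no time and is no camera call.
- env.finish_job(): hands the job in, once; it reports no verdict.
Trained networks look in the newest picture that a camera, given by its name, has taken for a name from the list of things; names that differ only in an ending like _2 or _b are one class to them, and where a whole thing is asked for, a point or a joint stands for the part that bears it (a point fixed in the world has none). Each returns a list of dicts, best first, with "p" (0 to 1); they miss things now and then, are a little off and sometimes report something else, mostly with a low value. They report only what shows in the picture. A call takes as long as a camera call. They do not tell look-alikes from the thing itself.
- finder.silhouettes(camera, name): "region" (400x640 bool, what is visible of it) and "position" ([column, row] in pixels, amid what is visible of it).
The state is a dict: "t": time; "q": joint angles; "qvel": joint speeds; "joint_efforts": joint torques, N m; "eef_pos": TCP position; "orientation": TCP orientation; "wrist_force": force on the tool from outside, world axes, zero at the start; "torque": the same for the moment, N m; "grip_width": finger opening in m.
Only numpy, scipy, OpenCV 4.12 (cv2) and the standard library are available. Lean on these libraries where they do the work, as an engineer would, in place of code of your own. Each camera call takes 0.05 s, during which the arm holds its last target. There are 200 camera calls.

## Working session

There is one attempt and no reset: what is moved stays moved. The work goes in short steps, Python scripts to look and compute and a tool call to move; the robot and the scene stay as the last step left them, time stands still between calls to the robot, and variables do not carry over. Pictures are saved under pics/ and viewed, about 8 in all and at most 12, crops included, and the job is handed in when it is done.

Besides the shell and the picture viewer there is one more tool, called after "Request:" as name(argument=value, ...), one argument or row to a line, values as JSON. send_rows: Moves the arm, as the interface text tells. Shift numbers are shares of 20 cm and turn numbers shares of 90 degrees, none past 1 either way. Its arguments: {"type":"object","properties":{"moves":{"type":"array"},"fingers":{"type":"number"},"grip_force":{"type":"number"}},"required":["moves"]}

```bash
mkdir -p pics; ls
cat > h.py <<'E'
import numpy as np, cv2
from scipy.spatial.transform import Rotation as R
from cell import env, eyes, finder
def rot(q): return R.from_quat([q[1],q[2],q[3],q[0]])
def cam(n):
    c=eyes.camera_info(n); return np.array(c["mtx"]),np.array(c["xyz"]),rot(c["orientation"]).as_matrix()
def ray(n,px,z):
    K,p,M=cam(n); d=M@np.linalg.inv(K)@np.array([px[0],px[1],1.]); return p+d*(z-p[2])/d[2]
def proj(n,P):
    K,p,M=cam(n); v=(np.atleast_2d(P)-p)@M; u=v@K.T; return u[:,:2]/u[:,2:]
E
python3 - <<'E'
from h import *
for n in("top","side"):
    cv2.imwrite(f"pics/{n}0.png",eyes.grab_frame(n)); K,p,M=cam(n); print(n,p.round(3),M.round(2).tolist(),K[0,0])
o=env.get_obs(); print(o["t"],o["eef_pos"],o["orientation"],rot(o["orientation"]).as_matrix().round(2).tolist(),env.pinch_z,o["grip_width"])
for n in("top","side"):
  for t in("bed","lamp","tray","mat","brush","half_a","slice","spray_bottle","jar"):
    for d in finder.silhouettes(n,t):
        print(n,t,round(d["p"],2),np.round(d["position"]),d["region"].sum(), ray(n,d["position"],{"bed":.08,"lamp":.315,"brush":.06,"half_a":.1,"slice":.1}.get(t,0)).round(3))
E
```

```text
pics
top [ 0.269 -0.002  1.401] [[0.02, -0.99, 0.17], [-1.0, -0.01, 0.01], [-0.01, -0.17, -0.99]] 443.13912084596296
side [-0.219  0.853  1.213] [[-0.76, -0.46, 0.46], [-0.65, 0.53, -0.54], [0.01, -0.71, -0.71]] 459.7239560247747
0.1 [ 0.25261272 -0.62552958  0.20456559] [ 0.58583066  0.3956729   0.5865382  -0.39524466] [[-0.0, 0.93, 0.37], [0.0, 0.37, -0.93], [-1.0, -0.0, -0.0]] -0.0187 0.08531149138250772
top lamp 0.56 [342. 116.] 4872 [ 0.682 -0.041  0.315]
top tray 0.57 [401. 192.] 7332 [ 0.548 -0.242  0.   ]
top mat 0.83 [248. 172.] 3128 [0.605 0.255 0.   ]
top brush 0.71 [240. 276.] 721 [0.273 0.253 0.06 ]
top brush 0.6 [255. 162.] 780 [0.624 0.224 0.06 ]
top half_a 0.84 [296. 164.] 305 [0.609 0.091 0.1  ]
top half_a 0.5 [330. 143.] 311 [ 0.677 -0.012  0.1  ]
top slice 0.59 [160. 194.] 1124 [0.509 0.496 0.1  ]
top spray_bottle 0.57 [160. 193.] 1116 [ 0.531  0.535 -0.   ]
top jar 0.87 [486. 192.] 784 [ 0.55  -0.515  0.   ]
side bed 0.96 [297. 198.] 2822 [0.615 0.016 0.08 ]
side bed 0.6 [257. 258.] 2117 [0.524 0.295 0.08 ]
side bed 0.43 [314. 182.] 207 [ 0.624 -0.086  0.08 ]
side lamp 0.56 [279. 151.] 3091 [0.63  0.072 0.315]
side tray 0.79 [357. 186.] 3828 [ 0.54  -0.245  0.   ]
side tray 0.36 [296. 198.] 2975 [ 0.675 -0.039  0.   ]
side mat 0.88 [257. 258.] 2129 [0.575 0.258 0.   ]
side brush 0.86 [326. 308.] 773 [0.25  0.283 0.06 ]
side brush 0.81 [254. 235.] 668 [0.615 0.228 0.06 ]
side half_a 0.73 [289. 185.] 207 [ 0.668 -0.     0.1  ]
side half_a 0.65 [283. 207.] 218 [0.604 0.097 0.1  ]
side slice 0.67 [347. 232.] 223 [0.367 0.042 0.1  ]
side slice 0.59 [309. 181.] 199 [ 0.625 -0.062  0.1  ]
side spray_bottle 0.74 [254. 237.] 644 [0.654 0.2   0.   ]
side spray_bottle 0.73 [210. 302.] 1378 [0.558 0.474 0.   ]
side jar 0.77 [399. 146.] 543 [ 0.563 -0.566  0.   ]
```

Run:
```python
import cv2,numpy as np
a=cv2.imread("pics/top0.png")[60:310,130:530]; b=cv2.imread("pics/side0.png")[110:350,170:440]
cv2.imwrite("pics/topc.png",cv2.resize(a,None,fx=2,fy=2,interpolation=3)); cv2.imwrite("pics/sidec.png",cv2.resize(b,None,fx=2.5,fy=2.5,interpolation=3))
```

```text
(no output)
```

View pics/topc.png

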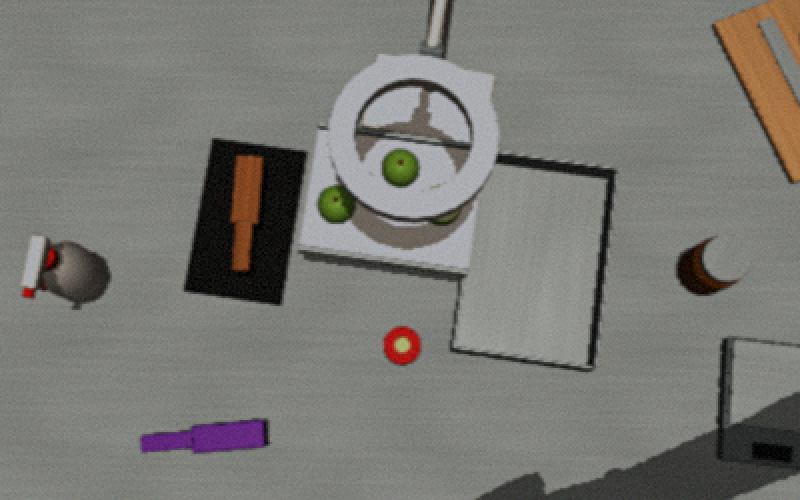

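View pics/sidec.png

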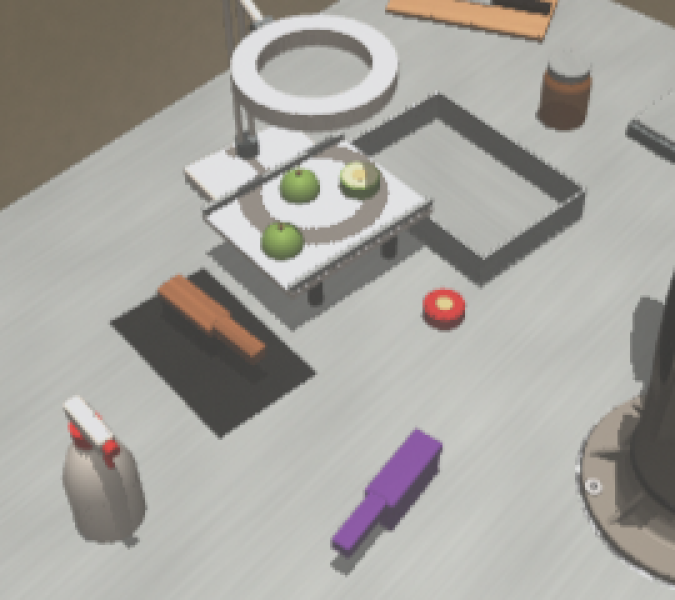

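The real brush is the brown one on the mat, top (254,162); the purple look-alike at (240,277) stays. The green offcuts are at side (283,207), (289,185) and (309,181). The red disc at top (330,232) is not meant. The tray is on the -y side and the mat on +y.

Run:
```python
from h import *
f=lambda c:(c[0]/2+130,c[1]/2+60)
for nm,z,cs in(("mat",.004,[(213,139),(307,152),(281,304),(185,291)]),("bed F-L,F-R lip top",.095,[(302,250),(469,272)]),("bed rearL lip top",.095,[(319,128)]),
 ("tray FR,RR",.06,[(593,369),(614,170),(452,350)]),("lampring outer l,r,front",.315,[(329,138),(498,142),(412,222)]),("ring inner l r f b",.315,[(356,138),(472,138)]),("inner f b",.300,[(414,192),(414,80)]),
 ("brush top: head rearL,rearR,frontL,frontR",.064,[(236,155),(264,156),(231,222),(259,224)]),("handle end L R",.066,[(232,270),(250,271)])):
    P=np.array([ray("top",f(c),z) for c in cs])[:,:2]; print(nm,P.round(3).tolist(), "mean",P.mean(0).round(3))
g=lambda c:(c[0]/2.5+170,c[1]/2.5+110)
print("side: bed FL corner",ray("side",g((290,292)),.08),"FR",ray("side",g((432,205)),.095), "RL lip",ray("side",g((205,212)),.095))
print("ring side outer L,R (mid z .3)",ray("side",g((231,70)),.31),ray("side",g((398,70)),.31))
from cell import finder
for n in("top","side"):
  eyes.grab_frame(n)
  for d in finder.silhouettes(n,"brush"):
    ys,xs=np.nonzero(d["region"]); P=np.array([ray(n,(x,y),.06)[:2] for x,y in zip(xs,ys)]); c=P.mean(0)
    w,v=np.linalg.eigh(np.cov((P-c).T)); a=v[:,1]*np.sign(v[0,1]); s=(P-c)@a
    print(n,round(d["p"],2),c.round(3),"yaw",np.degrees(np.arctan2(a[1],a[0])).round(1),"ends",(c+a*s.min()).round(3),(c+a*s.max()).round(3))
```

```text
mat [[0.748, 0.298], [0.728, 0.142], [0.475, 0.175], [0.493, 0.33]] mean [0.611 0.236]
bed F-L,F-R lip top [[0.544, 0.135], [0.514, -0.116]] mean [0.529 0.009]
bed rearL lip top [[0.737, 0.115]] mean [0.737 0.115]
tray FR,RR [[0.374, -0.306], [0.686, -0.346], [0.4, -0.094]] mean [ 0.487 -0.249]
lampring outer l,r,front [[0.645, 0.082], [0.642, -0.134], [0.536, -0.025]] mean [ 0.607 -0.026]
ring inner l r f b [[0.645, 0.047], [0.647, -0.101]] mean [ 0.646 -0.027]
inner f b [[0.579, -0.028], [0.731, -0.026]] mean [ 0.655 -0.027]
brush top: head rearL,rearR,frontL,frontR [[0.702, 0.247], [0.7, 0.203], [0.593, 0.25], [0.591, 0.206]] mean [0.646 0.227]
handle end L R [[0.517, 0.245], [0.516, 0.217]] mean [0.517 0.231]
side: bed FL corner [0.54654558 0.1422159  0.08      ] FR [ 0.50095706 -0.10177793  0.095     ] RL lip [0.73300602 0.12016592 0.095     ]
ring side outer L,R (mid z .3) [0.72215167 0.05432502 0.31      ] [ 0.55843459 -0.08950099  0.31      ]
top 0.69 [0.263 0.268] yaw -84.4 ends [0.254 0.369] [0.272 0.183]
top 0.61 [0.619 0.227] yaw -2.7 ends [0.518 0.232] [0.702 0.223]
top 0.33 [0.514 0.506] yaw 73.6 ends [0.493 0.437] [0.533 0.57 ]
side 0.71 [0.252 0.279] yaw -84.7 ends [0.243 0.378] [0.26  0.189]
side 0.57 [0.611 0.24 ] yaw -2.5 ends [0.508 0.244] [0.705 0.236]
```

```bash
cat >> h.py <<'E'
def ori(yaw,tilt):
    y,t=np.radians([yaw,tilt]); x=np.array([np.sin(t)*np.cos(y),np.sin(t)*np.sin(y),-np.cos(t)]); z=np.array([np.sin(y),-np.cos(y),0]); return np.c_[x,np.cross(z,x),z]
def plan(ws,tip=False):
    "ws: (grasp point xyz, yaw, tilt); rows from the present pose"
    o=env.get_obs(); M0=rot(o["orientation"]).as_matrix(); p0=np.array(o["eef_pos"])
    x=M0[:,0]; print("t",round(o["t"],2),"grasp pt",(p0+M0@[env.pinch_z,0,0]).round(4),"tilt",np.degrees(np.arctan2(np.hypot(x[0],x[1]),-x[2])).round(1),"yaw",np.degrees(np.arctan2(M0[0,2],-M0[1,2])).round(1),"q",np.round(o["q"],2),"F",np.round(o["wrist_force"],1),"w",round(o["grip_width"],4))
    for g,yw,tl in ws:
        M=ori(yw,tl); p=np.array(g)-M@[env.pinch_z,0,0]
        print(((p-p0)@M0/.2).round(3).tolist(), (R.from_matrix(M0.T@M).as_rotvec()/(np.pi/2)).round(3).tolist())
E
python3 - <<'E'
from h import *
plan([((.31,-.46,.28),20,0),((.38,-.29,.28),10,0)])
E
```

```text
t 1.2 grasp pt [ 0.2527 -0.6259  0.2239] tilt 0.0 yaw 22.0 q [ 1.04  0.43  0.07  1.61 -0.03  1.11 -0.07] F [ 0.4 -0.5  1. ] w 0.0853
[-0.28, 0.576, -0.662] [0.022, -0.0, -0.0]
[-0.28, 1.219, -1.319] [0.133, -0.0, -0.0]
```

Request:
send_rows(
  moves=[
    {"delta_pos":[-0.28,0.2,-0.25],"rot":[0.02,0,0]},
    {"delta_pos":[-0.28,0.4,-0.5],"rot":[0.05,0,0]},
    {"delta_pos":[-0.28,0.65,-0.75],"rot":[0.08,0,0]},
    {"delta_pos":[-0.28,0.85,-0.98],"rot":[0.1,0,0]},
    {"delta_pos":[-0.28,0.85,-0.98],"rot":[0.1,0,0]},
  ],
  fingers=0,
)

```text
t: 1.82
eef_pos: [0.3383, -0.3774, 0.2617]
orientation: [0.554, 0.44, 0.554, -0.439]
wrist_force: [0.1, -1.6, -0.8]
grip_width: 0.0852
```

Run:
```python
from h import *
plan([((.40,-.25,.28),5,5),((.44,-.16,.28),0,10)])
```

```text
t 1.82 grasp pt [ 0.3382 -0.3774  0.2804] tilt 0.0 yaw 13.2 q [ 0.74  0.1  -0.03  1.91  0.    1.13 -0.63] F [ 0.1 -1.6 -0.8] w 0.0852
[0.002, 0.454, -0.549] [0.091, -0.004, 0.055]
[0.001, 0.759, -0.939] [0.146, -0.013, 0.11]
```

Request:
send_rows(
  moves=[
    {"delta_pos":[0,0.2,-0.25],"rot":[0.04,0,0.03]},
    {"delta_pos":[0,0.4,-0.5],"rot":[0.08,0,0.06]},
    {"delta_pos":[0,0.6,-0.75],"rot":[0.12,-0.01,0.09]},
    {"delta_pos":[0,0.76,-0.94],"rot":[0.15,-0.01,0.11]},
    {"delta_pos":[0,0.76,-0.94],"rot":[0.15,-0.01,0.11]},
  ],
)

```text
t: 2.45
eef_pos: [0.4439, -0.1597, 0.2617]
orientation: [0.539, 0.544, 0.454, -0.455]
wrist_force: [-0.4, -0.3, 0.2]
grip_width: 0.0854
```

Run:
```python
from h import *
plan([((.44,-.06,.25),-2,15),((.45,.03,.22),-2.6,20)])
```

```text
t 2.45 grasp pt [ 0.4406 -0.1598  0.2801] tilt 10.0 yaw -0.3 q [ 0.51 -0.05 -0.26  2.07 -0.07  0.95 -1.28] F [-0.4 -0.3  0.2] w 0.0854
[0.149, -0.024, -0.497] [0.018, -0.007, 0.056]
[0.306, 0.005, -0.946] [0.024, -0.01, 0.111]
```

Request:
send_rows(
  moves=[
    {"delta_pos":[0.07,-0.01,-0.25],"rot":[0.01,0,0.03]},
    {"delta_pos":[0.15,-0.02,-0.5],"rot":[0.02,0,0.06]},
    {"delta_pos":[0.22,-0.01,-0.75],"rot":[0.02,-0.01,0.09]},
    {"delta_pos":[0.3,0,-0.95],"rot":[0.024,-0.01,0.11]},
    {"delta_pos":[0.3,0,-0.95],"rot":[0.024,-0.01,0.11]},
  ],
)

```text
t: 3.08
eef_pos: [0.4543, 0.0289, 0.2024]
orientation: [0.569, 0.587, 0.393, -0.42]
wrist_force: [-0.7, -1.1, 0.4]
grip_width: 0.0855
```

Run:
```python
from h import *
plan([((.48,.13,.20),-2.6,25),((.52,.232,.16),-2.6,30)])
```

```text
t 3.08 grasp pt [0.448  0.0292 0.22  ] tilt 19.8 yaw -2.6 q [ 0.36 -0.11 -0.6   2.3   0.06  0.61 -1.9 ] F [-0.7 -1.1  0.4] w 0.0855
[0.139, 0.103, -0.511] [-0.0, 0.001, 0.058]
[0.385, 0.21, -1.03] [-0.0, 0.001, 0.114]
```

Request:
send_rows(
  moves=[
    {"delta_pos":[0.07,0.05,-0.25],"rot":[0,0,0.03]},
    {"delta_pos":[0.14,0.1,-0.5],"rot":[0,0,0.06]},
    {"delta_pos":[0.25,0.15,-0.75],"rot":[0,0,0.09]},
    {"delta_pos":[0.38,0.21,-1.0],"rot":[0,0,0.114]},
    {"delta_pos":[0.38,0.21,-1.0],"rot":[0,0,0.114]},
  ],
)

```text
t: 3.7
eef_pos: [0.496, 0.1156, 0.1767]
orientation: [0.584, 0.607, 0.365, -0.396]
wrist_force: [-0.0, -0.7, -0.9]
grip_width: 0.0857
```

Run:
```python
from h import *
cv2.imwrite("pics/s2.png",cv2.resize(eyes.grab_frame("side")[110:350,170:440],None,fx=2.5,fy=2.5)) 
plan([((.541,.232,.09),-2.6,30),((.541,.232,.055),-2.6,30)])
```

```text
t 3.75 grasp pt [0.488  0.117  0.1929] tilt 24.7 yaw -3.0 q [-0.19  0.   -0.33  2.3   0.47  0.51 -2.52] F [ 0.4 -1.  -0.6] w 0.0849
[0.567, 0.005, -0.586] [-0.006, -0.0, 0.059]
[0.726, -0.068, -0.585] [-0.006, -0.0, 0.059]
```

View pics/s2.png

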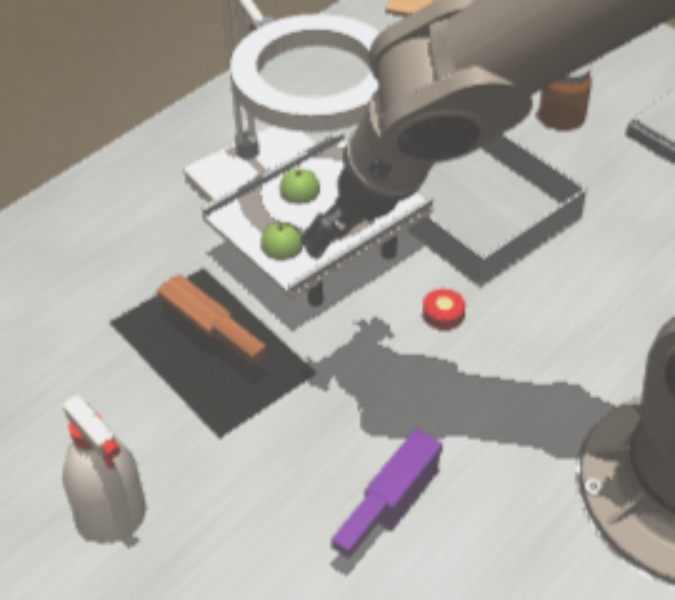

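```bash
python3 - <<'E'
s=open("h.py").read()
s=s.replace("return np.c_[x,np.cross(z,x),z]","z=-z; return np.c_[x,np.cross(z,x),z]").replace("M0[0,2],-M0[1,2]","-M0[0,2],M0[1,2]")
open("h.py","w").write(s)
E
python3 - <<'E'
from h import *
plan([((.48,.15,.22),85,20),((.49,.18,.2),-2.6,25)])
E
```

```text
t 3.75 grasp pt [0.488  0.117  0.1929] tilt 24.7 yaw 177.0 q [-0.19  0.   -0.33  2.3   0.47  0.51 -2.52] F [ 0.4 -1.  -0.6] w 0.0849
[-0.156, -0.024, -0.195] [1.042, -0.045, -0.381]
[-0.034, 0.008, -0.315] [1.994, 0.005, 0.001]
```

Request:
send_rows(
  moves=[
    {"delta_pos":[-0.15,0.1,-0.1],"rot":[-0.1,0,0]},
    {"delta_pos":[-0.2,0.1,-0.15],"rot":[-0.2,0,0]},
    {"delta_pos":[-0.2,0.1,-0.15],"rot":[-0.3,0,0]},
    {"delta_pos":[-0.2,0.1,-0.15],"rot":[-0.4,0,0]},
    {"delta_pos":[-0.2,0.1,-0.15],"rot":[-0.5,0,0]},
    {"delta_pos":[-0.2,0.1,-0.15],"rot":[-0.6,0,0]},
    {"delta_pos":[-0.2,0.1,-0.15],"rot":[-0.7,0,0]},
    {"delta_pos":[-0.2,0.1,-0.15],"rot":[-0.8,0,0]},
    {"delta_pos":[-0.2,0.1,-0.15],"rot":[-0.9,0,0]},
    {"delta_pos":[-0.2,0.1,-0.15],"rot":[-1,0,0]},
  ],
)

```text
t: 5.0
eef_pos: [0.4985, 0.1454, 0.2217]
orientation: [0.842, 0.014, 0.539, -0.02]
wrist_force: [-0.1, 0.4, 0.1]
grip_width: 0.0855
```

Run:
```python
from h import *
plan([((.48,.18,.22),-2.6,25),((.49,.2,.2),-2.6,25)])
```

```text
t 5.0 grasp pt [0.4907 0.1458 0.2387] tilt 24.8 yaw -92.9 q [-0.24 -0.04 -0.33  2.22  0.4   0.64 -0.91] F [-0.1  0.4  0.1] w 0.0855
[0.059, 0.168, -0.095] [-1.003, -0.002, -0.002]
[0.169, 0.27, -0.096] [-1.003, -0.002, -0.002]
```

Request:
send_rows(
  moves=[
    {"delta_pos":[0.05,0.05,0],"rot":[-0.1,0,0]},
    {"delta_pos":[0.1,0.1,-0.05],"rot":[-0.2,0,0]},
    {"delta_pos":[0.1,0.15,-0.1],"rot":[-0.3,0,0]},
    {"delta_pos":[0.17,0.2,-0.1],"rot":[-0.4,0,0]},
    {"delta_pos":[0.17,0.27,-0.1],"rot":[-0.5,0,0]},
    {"delta_pos":[0.17,0.27,-0.1],"rot":[-0.6,0,0]},
    {"delta_pos":[0.17,0.27,-0.1],"rot":[-0.7,0,0]},
    {"delta_pos":[0.17,0.27,-0.1],"rot":[-0.8,0,0]},
    {"delta_pos":[0.17,0.27,-0.1],"rot":[-0.9,0,0]},
    {"delta_pos":[0.17,0.27,-0.1],"rot":[-1,0,0]},
  ],
)

```text
t: 6.25
eef_pos: [0.4977, 0.1997, 0.1827]
orientation: [0.606, -0.585, 0.395, 0.367]
wrist_force: [0.3, 0.0, -0.2]
grip_width: 0.0859
```

Run:
```python
from h import *
plan([((.53,.232,.12),-2.6,30),((.541,.232,.057),-2.6,30)])
```

```text
t 6.25 grasp pt [0.4899 0.2001 0.1997] tilt 24.8 yaw -2.8 q [-0.28  0.07 -0.43  2.22  0.57  0.61  0.38] F [ 0.3  0.  -0.2] w 0.0859
[0.442, -0.016, 0.168] [-0.003, -0.0, -0.058]
[0.751, 0.066, 0.17] [-0.003, -0.0, -0.058]
```

Request:
send_rows(
  moves=[
    {"delta_pos":[0.2,-0.01,0.08],"rot":[0,0,-0.03]},
    {"delta_pos":[0.44,-0.01,0.17],"rot":[0,0,-0.058]},
    {"delta_pos":[0.55,0.01,0.17],"rot":[0,0,-0.058]},
    {"delta_pos":[0.66,0.04,0.17],"rot":[0,0,-0.058]},
    {"delta_pos":[0.75,0.065,0.17],"rot":[0,0,-0.058]},
    {"delta_pos":[0.75,0.065,0.17],"rot":[0,0,-0.058]},
    {"delta_pos":[0.75,0.065,0.17],"rot":[0,0,-0.058]},
  ],
)

```text
t: 7.12
eef_pos: [0.5505, 0.2325, 0.0417]
orientation: [0.623, -0.601, 0.369, 0.338]
wrist_force: [-0.7, 0.5, 0.6]
grip_width: 0.0851
```

Run:
```python
from h import *
a=eyes.grab_frame("side"); cv2.imwrite("pics/s3.png",cv2.resize(a[170:310,190:340],None,fx=4,fy=4,interpolation=3)) 
plan([((.541,.232,.055),-2.6,30)])
```

```text
t 7.17 grasp pt [0.5412 0.2332 0.0581] tilt 30.1 yaw -3.1 q [-0.47  0.4  -0.3   2.27  1.41  0.48 -0.49] F [ 0.7  0.1 -0.1] w 0.0853
[0.013, 0.008, -0.006] [-0.006, 0.0, 0.001]
```

View pics/s3.png

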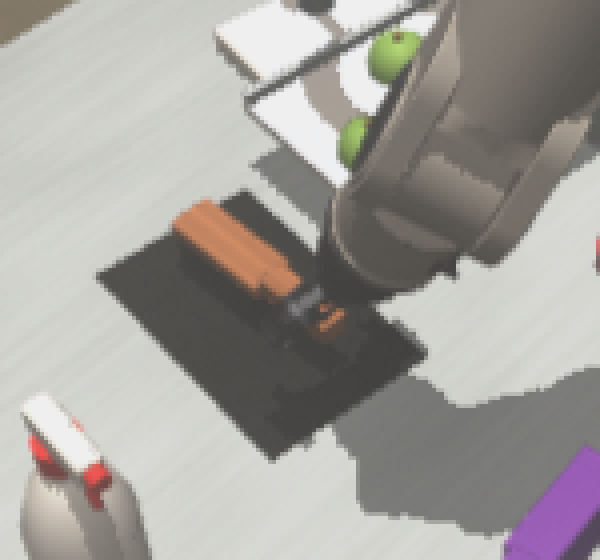

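The real brush's handle sits between the fingers (crop pixel (315,305)), so I close on it.

Request:
send_rows(
  moves=[
    {"delta_pos":[0,0,0],"rot":[0,0,0]},
    {"delta_pos":[0,0,0],"rot":[0,0,0]},
    {"delta_pos":[0,0,0],"rot":[0,0,0]},
    {"delta_pos":[0,0,0],"rot":[0,0,0]},
    {"delta_pos":[0,0,0],"rot":[0,0,0]},
    {"delta_pos":[0,0,0],"rot":[0,0,0]},
  ],
  fingers=1,
  grip_force=80,
)

```text
t: 7.92
eef_pos: [0.5498, 0.2332, 0.0409]
orientation: [0.623, -0.601, 0.369, 0.338]
wrist_force: [-1.5, -0.2, 3.8]
grip_width: 0.0216
```

Run:
```python
from h import *
plan([((.541,.233,.10),-3,30),((.541,.233,.141),-3,30)])
```

```text
t 7.92 grasp pt [0.5404 0.2336 0.0571] tilt 30.0 yaw -3.0 q [-0.47  0.4  -0.3   2.27  1.41  0.48 -0.5 ] F [-1.5 -0.2  3.8] w 0.0216
[-0.184, -0.11, -0.002] [-0.002, 0.003, -0.0]
[-0.362, -0.212, -0.001] [-0.002, 0.003, -0.0]
```

Request:
send_rows(
  moves=[
    {"delta_pos":[-0.09,-0.055,0],"rot":[0,0,0]},
    {"delta_pos":[-0.18,-0.11,0],"rot":[0,0,0]},
    {"delta_pos":[-0.27,-0.16,0],"rot":[0,0,0]},
    {"delta_pos":[-0.38,-0.22,0],"rot":[0,0,0]},
    {"delta_pos":[-0.38,-0.22,0],"rot":[0,0,0]},
    {"delta_pos":[-0.38,-0.22,0],"rot":[0,0,0]},
  ],
)

```text
t: 8.68
eef_pos: [0.5497, 0.2322, 0.128]
orientation: [0.623, -0.601, 0.369, 0.338]
wrist_force: [0.3, 0.2, -1.8]
grip_width: 0.0221
```

Run:
```python
from h import *
a=eyes.grab_frame("side"); b=eyes.grab_frame("top")
c=[cv2.resize(a[150:300,190:340],None,fx=2.6,fy=2.6,interpolation=3),cv2.resize(b[80:230,200:350],None,fx=2.6,fy=2.6,interpolation=3)]
cv2.imwrite("pics/s4.png",np.hstack(c)) 
plan([((.541,.233,.141),-3,30)])
```

```text
t 8.78 grasp pt [0.5402 0.2327 0.1438] tilt 29.9 yaw -3.0 q [-0.4   0.24 -0.36  2.22  1.    0.53 -0.07] F [-0.1 -0.8 -1.2] w 0.0219
[0.014, 0.004, 0.001] [-0.002, 0.002, -0.001]
```

View pics/s4.png

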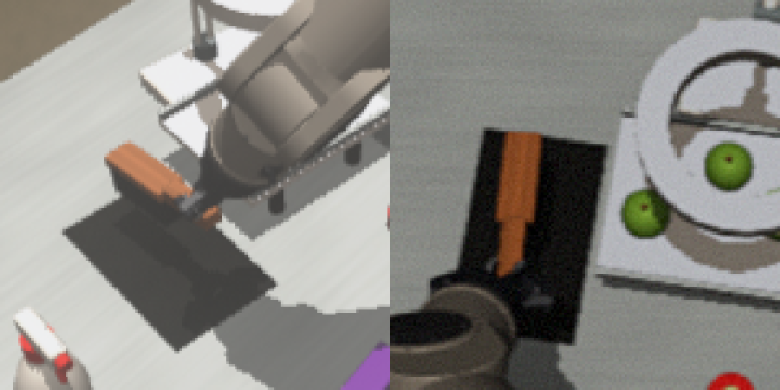

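Run:
```python
from h import *
yw=np.radians(-2.6); ax=np.array([np.cos(yw),np.sin(yw),0]); ay=np.array([-np.sin(yw),np.cos(yw),0])
f={"rearL":(55,21,60),"rearR":(55,-21,60),"frontL":(-55,21,60),"frontR":(-55,-21,60),"rearLbot":(55,21,0)}
for pitch in(0,4):   # nose-down deg about grasp
  t=np.radians(pitch)
  for k,v in f.items():
    dx,dy,dz=(v[0]+105)/1e3,v[1]/1e3,(v[2]-53)/1e3
    P=np.array([.5402,.2327,.1438])+ax*(dx*np.cos(t)+dz*np.sin(t))+ay*dy+np.array([0,0,dz*np.cos(t)-dx*np.sin(t)])
    a=proj("side",P)[0]; b=proj("top",P)[0]
    print(pitch,k,((a-[190,150])*2.6).round(),((b-[200,80])*2.6+[390,0]).round())
M=lambda by:np.array([.631,-.003])+by*np.array([.119,.993])
for by in(.2,.15,.05,-.05,-.16): print(by,(M(by)-.105*np.array([.993,-.119])).round(3))
```

```text
0 rearL [100. 148.] [502. 126.]
0 rearR [126. 131.] [539. 128.]
0 frontL [157. 192.] [493. 220.]
0 frontR [184. 174.] [531. 222.]
0 rearLbot [106. 181.] [512. 143.]
4 rearL [101. 154.] [504. 129.]
4 rearR [127. 137.] [541. 131.]
4 frontL [157. 194.] [494. 220.]
4 frontR [184. 176.] [531. 223.]
4 rearLbot [110. 188.] [513. 149.]
0.2 [0.551 0.208]
0.15 [0.545 0.158]
0.05 [0.533 0.059]
-0.05 [ 0.521 -0.04 ]
-0.16 [ 0.508 -0.149]
```

```bash
cat > fit.py <<'E'
from h import *
from scipy.optimize import minimize
def fit(g):
    ms={}
    for n in("side","top"):
        im=cv2.resize(eyes.grab_frame(n),None,fx=4,fy=4,interpolation=cv2.INTER_CUBIC).astype(int); b,gg,r=im[...,0],im[...,1],im[...,2]
        ms[n]=((r>b*1.6)&(r>70)&(gg<r*.75)&(gg>r*.3)&(b<gg)).astype(np.uint8)
    bx=np.array([[x,y,z] for x in(-.055,.055) for y in(-.021,.021) for z in(.042,.06)])
    hx=np.array([[x,y,z] for x in(-.13,-.055) for y in(-.013,.013) for z in(.04,.062)])
    g=np.array(g)
    def T(p,V):
        dx,dy,dz,yaw,pit=p; Rm=R.from_euler("zy",[yaw*10,pit*10],degrees=True).as_matrix()   # +pit = nose down
        return g+(V-[-.105+dx/100,dy/100,.053+dz/100])@Rm.T
    def cost(p):
        c=0
        for n,m in ms.items():
            s=np.zeros_like(m); h=s.copy()
            for V,d in((bx,s),(hx,h)): cv2.fillConvexPoly(d,cv2.convexHull(((proj(n,T(p,V))+.5)*4-.5).round().astype(np.int32)),1)
            roi=cv2.dilate(s,np.ones((25,25)))&~(h&~s)&1
            a=m&roi; c+=1-(a&s).sum()/max(((a|s)&roi).sum(),1)
        return c
    best=min((minimize(cost,[0,0,z0,-.3,p0],method="Nelder-Mead",options=dict(initial_simplex=np.array([[0,0,z0,-.3,p0]]+[[0.8*(i==j)+[0,0,z0,-.3,p0][j] for j in range(5)] for i in range(5)]),maxiter=300)) for p0 in(0,.6) for z0 in (0,)),key=lambda r:r.fun)
    p=best.x; print("cost",round(best.fun,3),"dx dy dz mm",(p[:3]*10).round(1),"yaw,pitch deg",(p[3:]*10).round(1))
    for nm,v in(("origin",(0,0,0)),("rear bottom",(.055,0,0)),("front bottom",(-.055,0,0))): print(nm,T(p,np.array([v])).round(4)[0])
if __name__=="__main__":
    o=env.get_obs(); fit(np.array(o["eef_pos"])+rot(o["orientation"]).as_matrix()@[env.pinch_z,0,0])
E
python3 fit.py
```

```text
cost 0.372 dx dy dz mm [-0.3 -1.9 -0.7] yaw,pitch deg [-2.9  6.6]
origin [0.6388 0.2293 0.0798]
rear bottom [0.6934 0.2266 0.0735]
front bottom [0.5843 0.2321 0.0861]
```

Run:
```python
from h import *
plan([((.551,.222,.1438),-6.8,36)])
```

```text
t 8.88 grasp pt [0.5403 0.2328 0.144 ] tilt 29.9 yaw -3.0 q [-0.4   0.24 -0.36  2.21  1.    0.53 -0.06] F [ 0.7  0.2 -1. ] w 0.0216
[0.028, -0.058, -0.055] [0.034, 0.025, -0.068]
```

Request:
send_rows(
  moves=[
    {"delta_pos":[0,-0.02,-0.02],"rot":[0.01,0.01,-0.02]},
    {"delta_pos":[0.02,-0.04,-0.04],"rot":[0.02,0.02,-0.05]},
    {"delta_pos":[0.03,-0.06,-0.055],"rot":[0.034,0.025,-0.07]},
    {"delta_pos":[0.03,-0.06,-0.055],"rot":[0.034,0.025,-0.07]},
    {"delta_pos":[0.03,-0.06,-0.055],"rot":[0.034,0.025,-0.07]},
  ],
  grip_force=120,
)

```text
t: 9.5
eef_pos: [0.5627, 0.2211, 0.1293]
orientation: [0.649, -0.61, 0.356, 0.282]
wrist_force: [0.2, -0.3, -1.2]
grip_width: 0.0197
```

```bash
python3 fit.py
python3 - <<'E'
from h import *
plan([((.545,.17,.142),-6.8,36),((.539,.11,.140),-6.8,36),((.527,.01,.140),-6.8,36)])
E
```

```text
cost 0.349 dx dy dz mm [-1.1  1.   3.2] yaw,pitch deg [-5.2 -1.7]
origin [0.6588 0.2119 0.0912]
rear bottom [0.7135 0.2069 0.0928]
front bottom [0.604  0.2169 0.0897]
t 9.6 grasp pt [0.5519 0.2223 0.1446] tilt 36.3 yaw -6.8 q [-0.48  0.25 -0.32  2.26  1.26  0.59 -0.4 ] F [-0.4  0.7 -0.9] w 0.0198
[0.008, 0.01, -0.264] [-0.001, 0.001, 0.003]
[0.019, 0.011, -0.565] [-0.001, 0.001, 0.003]
[0.019, 0.011, -1.069] [-0.001, 0.001, 0.003]
```

Request:
send_rows(
  moves=[
    {"delta_pos":[0.01,0.01,-0.08],"rot":[0,0,0]},
    {"delta_pos":[0.01,0.01,-0.16],"rot":[0,0,0]},
    {"delta_pos":[0.015,0.01,-0.24],"rot":[0,0,0]},
    {"delta_pos":[0.02,0.01,-0.31],"rot":[0,0,0]},
    {"delta_pos":[0.02,0.01,-0.38],"rot":[0,0,0]},
    {"delta_pos":[0.02,0.01,-0.45],"rot":[0,0,0]},
    {"delta_pos":[0.02,0.01,-0.52],"rot":[0,0,0]},
    {"delta_pos":[0.02,0.01,-0.52],"rot":[0,0,0]},
  ],
)

```text
t: 10.6
eef_pos: [0.551, 0.1162, 0.1249]
orientation: [0.649, -0.61, 0.357, 0.281]
wrist_force: [0.3, -0.0, -0.6]
grip_width: 0.0199
```

```bash
python3 fit.py
python3 - <<'E'
from h import *
a=eyes.grab_frame("side"); b=eyes.grab_frame("top")
c=[cv2.resize(a[130:280,230:380],None,fx=2.6,fy=2.6,interpolation=3),cv2.resize(b[100:250,230:380],None,fx=2.6,fy=2.6,interpolation=3)]
cv2.imwrite("pics/s5.png",np.hstack(c)) 
plan([((.527,.01,.140),-6.8,36)])
E
```

```text
cost 0.492 dx dy dz mm [ 4.8  3.1 -0.5] yaw,pitch deg [-4.1 -1.9]
origin [0.6414 0.1073 0.0908]
rear bottom [0.6963 0.1034 0.0926]
front bottom [0.5866 0.1113 0.089 ]
t 10.8 grasp pt [0.5403 0.1195 0.1401] tilt 36.3 yaw -6.8 q [-0.36  0.17 -0.23  2.39  1.41  0.43 -0.41] F [-0.2 -0.9 -1.1] w 0.0194
[-0.001, 0.001, -0.552] [-0.0, 0.001, 0.003]
```

View pics/s5.png

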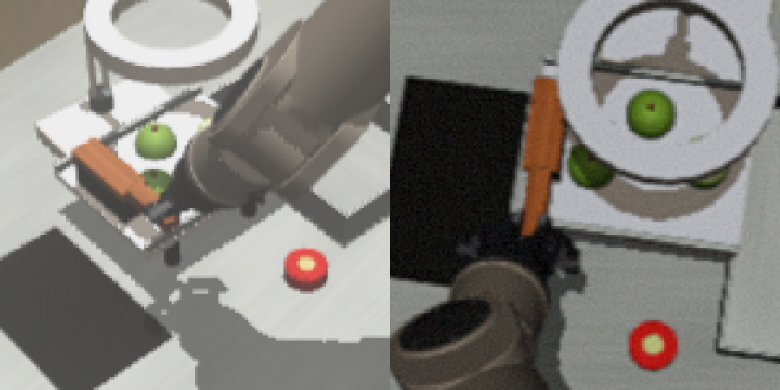

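```bash
cat > k.py <<'E'
import numpy as np
from scipy.optimize import least_squares
D=[(.2527,-.6259,.2239,0,0,1.606),(.3382,-.3774,.2804,0,0,1.91),(.4406,-.1598,.2801,10,-.3,2.07),(.448,.0292,.22,19.8,-2.6,2.30),(.488,.117,.1929,24.7,-3,2.30),(.4907,.1458,.2387,24.8,-2.9,2.22),(.4899,.2001,.1997,24.8,-2.8,2.22),(.5412,.2332,.0581,30.1,-3.1,2.27),(.5402,.2327,.1438,29.9,-3,2.22),(.5519,.2223,.1446,36.3,-6.8,2.26),(.5403,.1195,.1401,36.3,-6.8,2.39)]
def wr(d,L):
    t,y=np.radians(d[3]),np.radians(d[4]); return np.array(d[:3])-L*np.array([np.sin(t)*np.cos(y),np.sin(t)*np.sin(y),-np.cos(t)])
def q4(p,d):
    L,h,A,B,ph=p; w=wr(d,L)-[0,0,h]; return np.arccos(np.clip((w@w-A)/B,-1,1))+ph
r=least_squares(lambda p:[q4(p,d)-d[5] for d in D],[.25,.35,.25,.25,0],x_scale=.1)
if __name__=="__main__":
    print(r.x.round(3),(r.fun).round(3))
    b=np.array([.631,-.003])
    for tilt in(30,36):
      for yaw,bx in((-6.8,0),(-6.8,.03),(10,0),(20,0),(20,.02),(-25,0)):
        for by in(.1,.05,0,-.05,-.1,-.15):
            c=b+bx*np.array([.993,-.119])+by*np.array([.119,.993]); y=np.radians(yaw); g=c-.105*np.array([np.cos(y),np.sin(y)])
            print("%.2f"%q4(r.x,(g[0],g[1],.14,tilt,yaw)),end=" ")
        print(tilt,yaw,bx)
E
python3 k.py
```

```text
[ 0.333  0.249  0.585  0.568 -0.023] [ 0.004 -0.01   0.003  0.007 -0.002 -0.001  0.005  0.004 -0.001  0.
 -0.008]
2.32 2.36 2.38 2.40 2.40 2.38 30 -6.8 0
2.27 2.30 2.33 2.34 2.34 2.33 30 -6.8 0.03
2.35 2.37 2.38 2.37 2.35 2.31 30 10 0
2.34 2.34 2.34 2.32 2.29 2.25 30 20 0
2.30 2.30 2.30 2.28 2.25 2.21 30 20 0.02
2.21 2.27 2.31 2.34 2.36 2.37 30 -25 0
2.39 2.43 2.46 2.47 2.47 2.45 36 -6.8 0
2.34 2.37 2.40 2.41 2.41 2.40 36 -6.8 0.03
2.43 2.44 2.45 2.44 2.41 2.37 36 10 0
2.41 2.41 2.40 2.38 2.34 2.29 36 20 0
2.37 2.37 2.36 2.34 2.30 2.26 36 20 0.02
2.26 2.32 2.37 2.41 2.43 2.44 36 -25 0
```

```bash
cat > sw.py <<'E'
import sys
from h import *; import k
b=np.array([.631,-.003]); ws=[]
for a in sys.argv[1:]:
    by,bx,yaw,tilt,z=map(float,a.split(",")); y=np.radians(yaw)
    g=b+bx*np.array([.993,-.119])+by*np.array([.119,.993])-.106*np.array([np.cos(y),np.sin(y)])
    ws.append(((*g,z),yaw,tilt)); print(g.round(3),"q4 %.2f"%k.q4(k.r.x,(*g,z,tilt,yaw)))
plan(ws)
E
python3 sw.py .09,.008,-4,33,.143 .05,.008,-3,33,.143 0,.008,-3,33,.143 -.05,.008,-3,33,.143 -.075,.008,-3,33,.143
```

```text
[0.544 0.093] q4 2.36
[0.539 0.051] q4 2.39
[0.533 0.002] q4 2.41
[ 0.527 -0.048] q4 2.42
[ 0.524 -0.073] q4 2.42
t 10.8 grasp pt [0.5403 0.1195 0.1401] tilt 36.3 yaw -6.8 q [-0.36  0.17 -0.23  2.39  1.41  0.43 -0.41] F [-0.2 -0.9 -1.1] w 0.0194
[0.008, -0.03, -0.128] [-0.026, -0.017, 0.037]
[0.007, -0.031, -0.336] [-0.035, -0.023, 0.037]
[0.007, -0.031, -0.586] [-0.035, -0.023, 0.037]
[0.007, -0.031, -0.836] [-0.035, -0.023, 0.037]
[0.006, -0.031, -0.961] [-0.035, -0.023, 0.037]
```

Request:
send_rows(
  moves=[
    {"delta_pos":[0.008,-0.03,-0.02],"rot":[-0.015,-0.01,0.02]},
    {"delta_pos":[0.008,-0.03,-0.06],"rot":[-0.03,-0.02,0.037]},
    {"delta_pos":[0.008,-0.03,-0.12],"rot":[-0.035,-0.023,0.037]},
    {"delta_pos":[0.008,-0.03,-0.18],"rot":[-0.035,-0.023,0.037]},
    {"delta_pos":[0.008,-0.03,-0.24],"rot":[-0.035,-0.023,0.037]},
    {"delta_pos":[0.008,-0.03,-0.3],"rot":[-0.035,-0.023,0.037]},
    {"delta_pos":[0.008,-0.03,-0.36],"rot":[-0.035,-0.023,0.037]},
    {"delta_pos":[0.008,-0.03,-0.42],"rot":[-0.035,-0.023,0.037]},
    {"delta_pos":[0.008,-0.03,-0.48],"rot":[-0.035,-0.023,0.037]},
    {"delta_pos":[0.008,-0.03,-0.54],"rot":[-0.035,-0.023,0.037]},
  ],
)

```text
t: 12.05
eef_pos: [0.5441, 0.009, 0.1271]
orientation: [0.63, -0.612, 0.354, 0.321]
wrist_force: [0.7, 2.1, -1.2]
grip_width: 0.0198
```

```bash
python3 sw.py -.05,.008,-3,33,.143 -.1,.008,-3,33,.143 -.15,.008,-3,33,.143
python3 - <<'E'
from h import *
a=eyes.grab_frame("side"); b=eyes.grab_frame("top")
c=[cv2.resize(a[130:280,230:380],None,fx=2.6,fy=2.6,interpolation=3),cv2.resize(b[100:250,230:380],None,fx=2.6,fy=2.6,interpolation=3)]
cv2.imwrite("pics/s6.png",np.hstack(c))
E
```

```text
[ 0.527 -0.048] q4 2.42
[ 0.521 -0.098] q4 2.41
[ 0.515 -0.147] q4 2.39
t 12.05 grasp pt [0.5339 0.0095 0.1428] tilt 33.0 yaw -3.0 q [-0.11  0.1  -0.14  2.42  1.22  0.19  0.11] F [ 0.7  2.1 -1.2] w 0.0198
[-0.011, 0.015, -0.289] [-0.0, -0.0, -0.0]
[-0.02, 0.029, -0.539] [-0.0, -0.0, -0.0]
[-0.029, 0.043, -0.788] [-0.0, -0.0, -0.0]
```

View pics/s6.png

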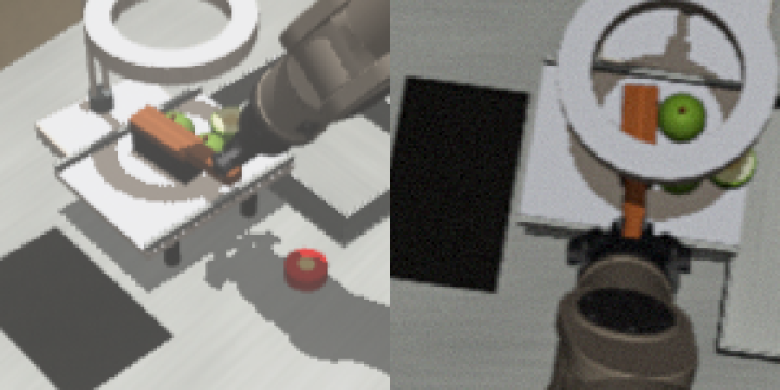

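```bash
python3 sw.py -.015,.008,-3,30,.148 -.05,.008,-2,30,.148 -.1,.008,0,30,.148
```

```text
[ 0.531 -0.013] q4 2.37
[ 0.527 -0.05 ] q4 2.38
[ 0.521 -0.103] q4 2.36
t 12.15 grasp pt [0.5336 0.0084 0.1426] tilt 32.9 yaw -3.2 q [-0.11  0.1  -0.14  2.42  1.22  0.19  0.11] F [ 0.   0.4 -1.1] w 0.0198
[-0.026, -0.005, -0.109] [-0.001, -0.001, 0.033]
[-0.032, 0.004, -0.292] [-0.011, -0.007, 0.033]
[-0.04, 0.017, -0.558] [-0.03, -0.019, 0.033]
```

Request:
send_rows(
  moves=[
    {"delta_pos":[-0.013,-0.003,-0.03],"rot":[0,0,0.017]},
    {"delta_pos":[-0.026,-0.005,-0.07],"rot":[0,0,0.033]},
    {"delta_pos":[-0.026,-0.005,-0.11],"rot":[0,0,0.033]},
    {"delta_pos":[-0.028,-0.002,-0.16],"rot":[-0.004,-0.002,0.033]},
    {"delta_pos":[-0.03,0,-0.21],"rot":[-0.008,-0.004,0.033]},
  ],
)

```text
t: 12.78
eef_pos: [0.5386, -0.0321, 0.132]
orientation: [0.619, -0.606, 0.366, 0.342]
wrist_force: [0.4, 0.0, -0.9]
grip_width: 0.0199
```

```bash
python3 sw.py -.05,.008,-2,30,.148 -.1,.008,0,30,.148 -.15,.008,0,30,.148
```

```text
[ 0.527 -0.05 ] q4 2.38
[ 0.521 -0.103] q4 2.36
[ 0.515 -0.153] q4 2.34
t 12.78 grasp pt [ 0.5293 -0.0317  0.1482] tilt 30.0 yaw -2.2 q [ 0.13  0.09 -0.25  2.38  0.59  0.18  0.87] F [ 0.4  0.  -0.9] w 0.0199
[-0.003, 0.007, -0.091] [-0.002, -0.002, -0.0]
[-0.012, 0.025, -0.357] [-0.021, -0.013, -0.0]
[-0.022, 0.042, -0.606] [-0.021, -0.013, -0.0]
```

Request:
send_rows(
  moves=[
    {"delta_pos":[-0.002,0.005,-0.05],"rot":[-0.002,-0.001,0]},
    {"delta_pos":[-0.003,0.007,-0.09],"rot":[-0.004,-0.002,0]},
    {"delta_pos":[-0.005,0.01,-0.14],"rot":[-0.007,-0.004,0]},
    {"delta_pos":[-0.007,0.013,-0.19],"rot":[-0.01,-0.006,0]},
    {"delta_pos":[-0.009,0.017,-0.24],"rot":[-0.013,-0.008,0]},
    {"delta_pos":[-0.01,0.02,-0.3],"rot":[-0.017,-0.01,0]},
  ],
)

```text
t: 13.52
eef_pos: [0.5317, -0.092, 0.1318]
orientation: [0.613, -0.611, 0.356, 0.351]
wrist_force: [0.1, 0.3, -0.7]
grip_width: 0.0195
```

```bash
python3 sw.py -.1,.008,0,30,.148 -.125,.008,0,30,.148 -.15,.008,0,30,.148
python3 - <<'E'
from h import *
a=eyes.grab_frame("side"); b=eyes.grab_frame("top")
c=[cv2.resize(a[130:280,260:410],None,fx=2.6,fy=2.6,interpolation=3),cv2.resize(b[100:250,270:420],None,fx=2.6,fy=2.6,interpolation=3)]
cv2.imwrite("pics/s7.png",np.hstack(c))
E
```

```text
[ 0.521 -0.103] q4 2.36
[ 0.518 -0.128] q4 2.35
[ 0.515 -0.153] q4 2.34
t 13.53 grasp pt [ 0.5224 -0.0919  0.148 ] tilt 30.0 yaw -0.4 q [ 0.69  0.13 -0.64  2.35  0.29  0.17  1.36] F [ 0.1  0.3 -0.7] w 0.0195
[-0.003, 0.006, -0.056] [-0.004, -0.003, -0.0]
[-0.01, 0.018, -0.181] [-0.004, -0.003, -0.0]
[-0.017, 0.03, -0.305] [-0.004, -0.003, -0.0]
```

View pics/s7.png

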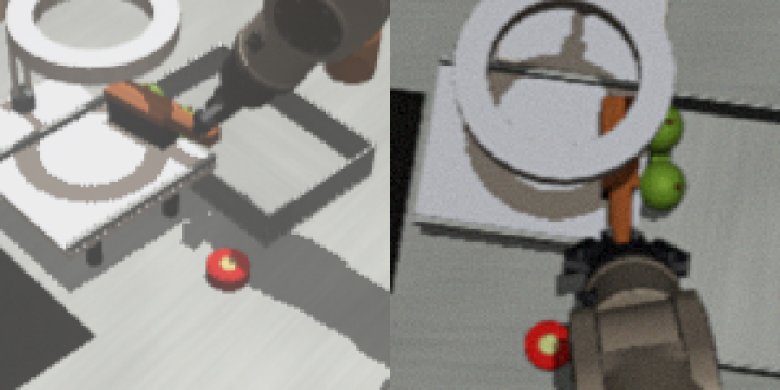

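Request:
send_rows(
  moves=[
    {"delta_pos":[-0.003,0.006,-0.05],"rot":[0,0,0]},
    {"delta_pos":[-0.006,0.012,-0.1],"rot":[0,0,0]},
    {"delta_pos":[-0.009,0.017,-0.15],"rot":[0,0,0]},
    {"delta_pos":[-0.012,0.022,-0.2],"rot":[0,0,0]},
    {"delta_pos":[-0.015,0.026,-0.25],"rot":[0,0,0]},
    {"delta_pos":[-0.017,0.03,-0.3],"rot":[0,0,0]},
    {"delta_pos":[-0.017,0.03,-0.3],"rot":[0,0,0]},
  ],
)

```text
t: 14.5
eef_pos: [0.5243, -0.1519, 0.1317]
orientation: [0.614, -0.611, 0.357, 0.351]
wrist_force: [-0.2, 0.3, -1.0]
grip_width: 0.0198
```

```bash
python3 sw.py -.13,.008,0,30,.17
python3 - <<'E'
from h import *
a=eyes.grab_frame("side"); b=eyes.grab_frame("top")
c=[cv2.resize(a[130:280,260:410],None,fx=2.6,fy=2.6,interpolation=3),cv2.resize(b[100:250,270:420],None,fx=2.6,fy=2.6,interpolation=3)]
cv2.imwrite("pics/s8.png",np.hstack(c)) 
for n in("top","side"):
  for t in("half_a","slice"):
    for d in finder.silhouettes(n,t):
        print(n,t,round(d["p"],2),np.round(d["position"]),d["region"].sum(), ray(n,d["position"],.02).round(3),ray(n,d["position"],.1).round(3))
E
```

```text
[ 0.517 -0.133] q4 2.33
t 14.5 grasp pt [ 0.515  -0.1519  0.1479] tilt 29.9 yaw -0.5 q [ 1.02  0.19 -0.83  2.32  0.13  0.18  1.68] F [-0.2  0.3 -1. ] w 0.0198
[-0.09, -0.065, 0.095] [-0.005, -0.003, -0.001]
top half_a 0.8 [413. 207.] 228 [ 0.495 -0.276  0.02 ] [ 0.482 -0.261  0.1  ]
top half_a 0.64 [389. 154.] 123 [ 0.666 -0.203  0.02 ] [ 0.643 -0.191  0.1  ]
top half_a 0.57 [486. 194.] 745 [ 0.539 -0.505  0.02 ] [ 0.523 -0.476  0.1  ]
top slice 0.51 [328. 232.] 295 [ 0.413 -0.009  0.02 ] [ 0.405 -0.009  0.1  ]
side half_a 0.44 [372. 186.] 183 [ 0.487 -0.268  0.02 ] [ 0.439 -0.192  0.1  ]
side half_a 0.39 [396. 155.] 229 [ 0.525 -0.487  0.02 ] [ 0.475 -0.397  0.1  ]
side slice 0.47 [349. 235.] 227 [ 0.397 -0.011  0.02 ] [0.356 0.047 0.1  ]
```

View pics/s8.png

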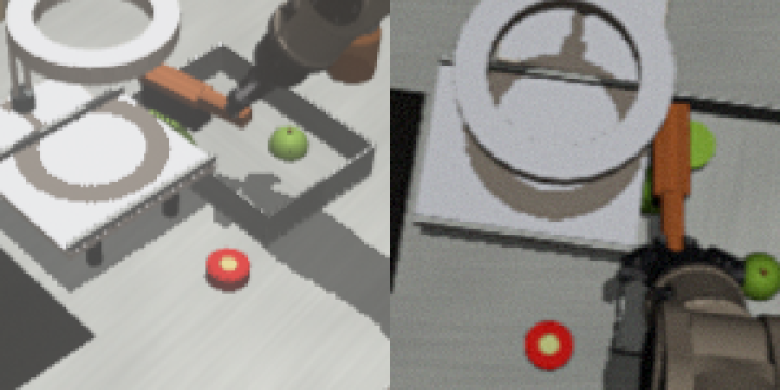

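```bash
python3 sw.py -.19,-.02,0,30,.19
```

```text
[ 0.483 -0.189] q4 2.32
t 14.8 grasp pt [ 0.5152 -0.1511  0.1481] tilt 30.0 yaw -0.4 q [ 1.02  0.18 -0.83  2.32  0.13  0.18  1.68] F [ 0.6 -0.1 -2. ] w 0.0198
[-0.262, 0.036, -0.192] [-0.004, -0.003, -0.0]
```

Request:
send_rows(
  moves=[
    {"delta_pos":[-0.09,-0.05,0],"rot":[0,0,0]},
    {"delta_pos":[-0.17,-0.1,0],"rot":[0,0,0]},
    {"delta_pos":[-0.22,-0.03,-0.1],"rot":[0,0,0]},
    {"delta_pos":[-0.262,0.036,-0.2],"rot":[0,0,0]},
    {"delta_pos":[-0.262,0.036,-0.2],"rot":[0,0,0]},
    {"delta_pos":[-0.262,0.036,-0.2],"rot":[0,0,0]},
  ],
)

```text
t: 15.55
eef_pos: [0.4919, -0.1914, 0.1738]
orientation: [0.613, -0.611, 0.356, 0.351]
wrist_force: [-0.1, 0.8, -1.0]
grip_width: 0.0199
```

```bash
python3 sw.py -.19,-.02,0,30,.19
python3 - <<'E'
from h import *
a=eyes.grab_frame("side"); b=eyes.grab_frame("top")
c=[cv2.resize(a[130:250,280:400],None,fx=3.3,fy=3.3,interpolation=3),cv2.resize(b[120:240,330:450],None,fx=3.3,fy=3.3,interpolation=3)]
cv2.imwrite("pics/s9.png",np.hstack(c))
E
```

```text
[ 0.483 -0.189] q4 2.32
t 15.55 grasp pt [ 0.4825 -0.1913  0.19  ] tilt 30.0 yaw -0.5 q [ 1.5   0.12 -1.15  2.29 -0.25  0.32  2.16] F [-0.1  0.8 -1. ] w 0.0199
[-0.0, -0.0, 0.01] [-0.004, -0.003, -0.0]
```

View pics/s9.png

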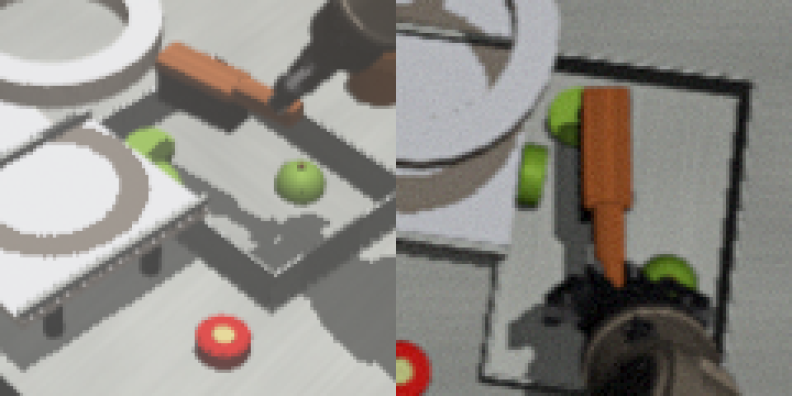

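Run:
```python
from h import *
for z in(.01,.03,.05,.07,.09):
    print(z,"half",ray("top",(382.7,154.8),z).round(3)[:2],ray("side",(326,174.8),z).round(3)[:2],"slice top",ray("top",(371.8,173),z).round(3)[:2],ray("side",(329.4,181),z).round(3)[:2])
b=np.array([.631,-.003]); print("bed right edge at slice:",b-.13*np.array([.119,.993]), b-.13*np.array([.119,.993])+.05*np.array([.993,-.119]))
print("bed right corners px(z .08)",proj("top",[[*(b+x*np.array([.993,-.119])-.13*np.array([.119,.993])),.08] for x in(-.1,0,.1)]))
```

```text
0.01 half [ 0.667 -0.183] [ 0.669 -0.208] slice top [ 0.605 -0.147] [ 0.635 -0.189]
0.03 half [ 0.661 -0.18 ] [ 0.654 -0.191] slice top [ 0.601 -0.145] [ 0.621 -0.172]
0.05 half [ 0.655 -0.177] [ 0.64  -0.173] slice top [ 0.596 -0.143] [ 0.607 -0.154]
0.07 half [ 0.649 -0.175] [ 0.625 -0.155] slice top [ 0.591 -0.141] [ 0.592 -0.137]
0.09 half [ 0.644 -0.172] [ 0.61  -0.138] slice top [ 0.586 -0.139] [ 0.578 -0.12 ]
bed right edge at slice: [ 0.61553 -0.13209] [ 0.66518 -0.13804]
bed right corners px(z .08) [[365.36538    196.15791217]
 [369.22583341 164.38891441]
 [372.99192833 133.39642507]]
```

Run:
```python
from h import *
plan([((.512,-.13,.17),-1,31),((.525,-.03,.165),-2,31)])
```

```text
t 15.65 grasp pt [ 0.4828 -0.1905  0.19  ] tilt 30.0 yaw -0.4 q [ 1.5   0.12 -1.15  2.29 -0.25  0.32  2.16] F [-0.1 -0.6 -1.6] w 0.02
[0.158, -0.077, 0.303] [0.006, 0.003, -0.011]
[0.21, -0.118, 0.803] [0.016, 0.009, -0.011]
```

Request:
send_rows(
  moves=[
    {"delta_pos":[0.05,-0.03,0.1],"rot":[0,0,0]},
    {"delta_pos":[0.1,-0.05,0.2],"rot":[0.003,0,-0.005]},
    {"delta_pos":[0.158,-0.077,0.3],"rot":[0.006,0.003,-0.011]},
    {"delta_pos":[0.17,-0.085,0.4],"rot":[0.008,0.004,-0.011]},
    {"delta_pos":[0.18,-0.093,0.5],"rot":[0.01,0.005,-0.011]},
    {"delta_pos":[0.19,-0.1,0.6],"rot":[0.012,0.006,-0.011]},
    {"delta_pos":[0.2,-0.11,0.7],"rot":[0.014,0.008,-0.011]},
    {"delta_pos":[0.21,-0.118,0.8],"rot":[0.016,0.009,-0.011]},
    {"delta_pos":[0.21,-0.118,0.8],"rot":[0.016,0.009,-0.011]},
  ],
)

```text
t: 16.77
eef_pos: [0.5349, -0.0287, 0.1491]
orientation: [0.621, -0.61, 0.358, 0.338]
wrist_force: [-0.1, 0.3, -1.3]
grip_width: 0.0195
```

Run:
```python
from h import *
plan([((.535,.06,.165),-3,32),((.54,.15,.16),-3,34)])
```

```text
t 16.77 grasp pt [ 0.5252 -0.0284  0.1651] tilt 31.0 yaw -1.8 q [ 0.5   0.08 -0.63  2.37  0.61  0.21  0.86] F [-0.1  0.3 -1.3] w 0.0195
[0.018, -0.031, 0.442] [0.011, 0.007, -0.011]
[0.045, -0.031, 0.893] [0.011, 0.007, -0.033]
```

Request:
send_rows(
  moves=[
    {"delta_pos":[0.004,-0.007,0.1],"rot":[0.002,0.001,-0.003]},
    {"delta_pos":[0.008,-0.014,0.2],"rot":[0.005,0.003,-0.005]},
    {"delta_pos":[0.013,-0.022,0.3],"rot":[0.008,0.005,-0.008]},
    {"delta_pos":[0.018,-0.031,0.44],"rot":[0.011,0.007,-0.011]},
    {"delta_pos":[0.025,-0.031,0.56],"rot":[0.011,0.007,-0.018]},
    {"delta_pos":[0.032,-0.031,0.68],"rot":[0.011,0.007,-0.025]},
    {"delta_pos":[0.04,-0.031,0.8],"rot":[0.011,0.007,-0.03]},
    {"delta_pos":[0.045,-0.031,0.9],"rot":[0.011,0.007,-0.033]},
    {"delta_pos":[0.045,-0.031,0.9],"rot":[0.011,0.007,-0.033]},
  ],
)

```text
t: 17.9
eef_pos: [0.5507, 0.1492, 0.1439]
orientation: [0.633, -0.615, 0.35, 0.316]
wrist_force: [-0.4, -0.1, -1.8]
grip_width: 0.0196
```

Run:
```python
from h import *
plan([((.535,.235,.145),-3,35)])
```

```text
t 17.9 grasp pt [0.5403 0.1497 0.1595] tilt 33.9 yaw -3.1 q [ 0.04  0.18 -0.68  2.31  1.21  0.5  -0.14] F [-0.4 -0.1 -1.8] w 0.0196
[0.032, 0.08, 0.424] [-0.001, -0.001, -0.013]
```

Request:
send_rows(
  moves=[
    {"delta_pos":[0.005,0.02,0.1],"rot":[0,0,-0.005]},
    {"delta_pos":[0.01,0.04,0.2],"rot":[0,0,-0.01]},
    {"delta_pos":[0.02,0.06,0.31],"rot":[0,0,-0.013]},
    {"delta_pos":[0.032,0.08,0.42],"rot":[0,0,-0.013]},
    {"delta_pos":[0.032,0.08,0.42],"rot":[0,0,-0.013]},
    {"delta_pos":[0.032,0.08,0.42],"rot":[0,0,-0.013]},
  ],
)

```text
t: 18.65
eef_pos: [0.5461, 0.2307, 0.1298]
orientation: [0.636, -0.618, 0.345, 0.308]
wrist_force: [-0.8, -0.6, -1.2]
grip_width: 0.0199
```

```bash
python3 fit.py
python3 - <<'E'
from h import *
plan([((.535,.235,.075),-3,35),((.535,.235,.065),-3,35),((.535,.235,.058),-3,35)])
a=eyes.grab_frame("side"); cv2.imwrite("pics/s10_s.png",a); b=eyes.grab_frame("top")
c=[cv2.resize(a[130:290,200:410],None,fx=1.9,fy=1.9,interpolation=3),cv2.resize(b[90:250,220:430],None,fx=1.9,fy=1.9,interpolation=3)]
cv2.imwrite("pics/s10.png",np.hstack(c))
for n in("top","side"):
  for t in("half_a","slice"):
    for d in finder.silhouettes(n,t):
        print(n,t,round(d["p"],2),np.round(d["position"]),d["region"].sum(), ray(n,d["position"],.02).round(3),ray(n,d["position"],.06).round(3))
E
```

```text
cost 0.343 dx dy dz mm [-0.7  0.3  0.2] yaw,pitch deg [-2.2  0.7]
origin [0.6404 0.227  0.0906]
rear bottom [0.6954 0.2249 0.09  ]
front bottom [0.5855 0.2291 0.0913]
t 18.75 grasp pt [0.5356 0.2313 0.1454] tilt 35.1 yaw -3.4 q [-0.13  0.28 -0.73  2.26  1.3   0.66 -0.36] F [-0.9  0.6 -0.7] w 0.0197
[0.286, 0.206, 0.019] [-0.003, -0.003, 0.001]
[0.327, 0.234, 0.019] [-0.003, -0.003, 0.001]
[0.355, 0.255, 0.019] [-0.003, -0.003, 0.001]
top half_a 0.86 [388. 154.] 258 [ 0.667 -0.197  0.02 ] [ 0.655 -0.191  0.06 ]
top half_a 0.6 [410. 209.] 247 [ 0.487 -0.266  0.02 ] [ 0.481 -0.258  0.06 ]
top slice 0.83 [330. 231.] 300 [ 0.416 -0.015  0.02 ] [ 0.412 -0.015  0.06 ]
top slice 0.63 [369. 173.] 130 [ 0.603 -0.137  0.02 ] [ 0.593 -0.133  0.06 ]
side half_a 0.65 [370. 184.] 164 [ 0.499 -0.271  0.02 ] [ 0.475 -0.233  0.06 ]
side half_a 0.39 [270. 190.] 948 [0.763 0.007 0.02 ] [0.731 0.035 0.06 ]
side slice 0.71 [347. 231.] 217 [ 0.411 -0.021  0.02 ] [0.39  0.008 0.06 ]
```

View pics/s10.png

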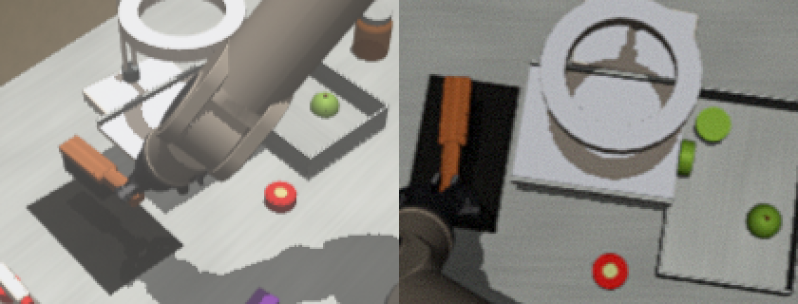

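Request:
send_rows(
  moves=[
    {"delta_pos":[0.08,0.06,0],"rot":[0,0,0]},
    {"delta_pos":[0.16,0.115,0.01],"rot":[0,0,0]},
    {"delta_pos":[0.23,0.165,0.015],"rot":[0,0,0]},
    {"delta_pos":[0.286,0.206,0.019],"rot":[0,0,0]},
    {"delta_pos":[0.31,0.222,0.019],"rot":[0,0,0]},
    {"delta_pos":[0.327,0.234,0.019],"rot":[0,0,0]},
    {"delta_pos":[0.335,0.24,0.019],"rot":[0,0,0]},
    {"delta_pos":[0.335,0.24,0.019],"rot":[0,0,0]},
  ],
)

```text
t: 20.05
eef_pos: [0.5458, 0.2358, 0.0479]
orientation: [0.637, -0.618, 0.344, 0.308]
wrist_force: [0.2, 0.4, -1.8]
grip_width: 0.0201
```

```bash
python3 fit.py
python3 - <<'E'
from h import *
plan([((.535,.235,.060),-3,35),((.535,.235,.057),-3,35)])
E
```

```text
cost 0.321 dx dy dz mm [-1.8  0.  -0.2] yaw,pitch deg [-2.8  0.7]
origin [0.641  0.2311 0.009 ]
rear bottom [0.6959 0.2284 0.0083]
front bottom [0.586  0.2339 0.0097]
t 20.15 grasp pt [0.535  0.2365 0.0633] tilt 35.1 yaw -3.3 q [-0.2   0.47 -0.68  2.3   1.61  0.72 -0.68] F [ 0.5 -0.1 -1.8] w 0.0197
[0.014, 0.01, -0.007] [-0.003, -0.002, 0.002]
[0.026, 0.018, -0.007] [-0.003, -0.002, 0.002]
```

Request:
send_rows(
  moves=[
    {"delta_pos":[0.004,0.003,0],"rot":[0,0,0]},
    {"delta_pos":[0.008,0.006,0],"rot":[0,0,0]},
    {"delta_pos":[0.012,0.009,0],"rot":[0,0,0]},
    {"delta_pos":[0.016,0.011,0],"rot":[0,0,0]},
    {"delta_pos":[0.016,0.011,0],"rot":[0,0,0]},
  ],
)

```text
t: 20.78
eef_pos: [0.5457, 0.2358, 0.0437]
orientation: [0.636, -0.618, 0.344, 0.308]
wrist_force: [-1.1, -0.3, -0.5]
grip_width: 0.0198
```

Request:
send_rows(
  moves=[
    {"delta_pos":[0.004,0.003,0],"rot":[0,0,0]},
    {"delta_pos":[0.004,0.003,0],"rot":[0,0,0]},
  ],
)

```text
t: 21.02
eef_pos: [0.5456, 0.2358, 0.0427]
orientation: [0.636, -0.618, 0.344, 0.308]
wrist_force: [-0.6, 0.8, -2.0]
grip_width: 0.0198
```

Request:
send_rows(
  moves=[
    {"delta_pos":[0.004,0.003,0],"rot":[0,0,0]},
    {"delta_pos":[0.004,0.003,0],"rot":[0,0,0]},
  ],
)

```text
t: 21.28
eef_pos: [0.5456, 0.2358, 0.0417]
orientation: [0.636, -0.618, 0.344, 0.308]
wrist_force: [-0.6, 0.0, -1.0]
grip_width: 0.0198
```

Request:
send_rows(
  moves=[
    {"delta_pos":[0.004,0.003,0],"rot":[0,0,0]},
    {"delta_pos":[0.004,0.003,0],"rot":[0,0,0]},
  ],
)

```text
t: 21.52
eef_pos: [0.5456, 0.2359, 0.0407]
orientation: [0.636, -0.618, 0.344, 0.308]
wrist_force: [-1.0, -0.1, -0.7]
grip_width: 0.02
```

Request:
send_rows(
  moves=[
    {"delta_pos":[0.004,0.003,0],"rot":[0,0,0]},
    {"delta_pos":[0.004,0.003,0],"rot":[0,0,0]},
    {"delta_pos":[0.004,0.003,0],"rot":[0,0,0]},
  ],
)

```text
t: 21.9
eef_pos: [0.5456, 0.2359, 0.0398]
orientation: [0.636, -0.618, 0.344, 0.308]
wrist_force: [-0.6, 1.1, -0.1]
grip_width: 0.0198
```

Request:
send_rows(
  moves=[
    {"delta_pos":[0.004,0.003,0],"rot":[0,0,0]},
    {"delta_pos":[0.004,0.003,0],"rot":[0,0,0]},
    {"delta_pos":[0.004,0.003,0],"rot":[0,0,0]},
  ],
)

```text
t: 22.28
eef_pos: [0.5456, 0.2358, 0.0388]
orientation: [0.636, -0.618, 0.344, 0.308]
wrist_force: [-0.2, -0.0, 0.5]
grip_width: 0.02
```

Request:
send_rows(
  moves=[
    {"delta_pos":[0.004,0.003,0],"rot":[0,0,0]},
    {"delta_pos":[0.004,0.003,0],"rot":[0,0,0]},
    {"delta_pos":[0.004,0.003,0],"rot":[0,0,0]},
  ],
)

```text
t: 22.65
eef_pos: [0.5455, 0.2358, 0.0378]
orientation: [0.636, -0.618, 0.344, 0.308]
wrist_force: [-0.7, 0.8, 0.9]
grip_width: 0.0197
```

```bash
python3 fit.py; python3 -c "
from h import *
plan([((.535,.235,.054),-3,35)]);o=env.get_obs();print(o['torque'])"
```

```text
cost 0.306 dx dy dz mm [-2.5  0.9 -3.4] yaw,pitch deg [-2.2 -2.5]
origin [0.6443 0.2315 0.0082]
rear bottom [0.6992 0.2295 0.0106]
front bottom [0.5894 0.2336 0.0058]
t 22.75 grasp pt [0.5348 0.2365 0.0531] tilt 35.1 yaw -3.3 q [-0.21  0.49 -0.68  2.3   1.65  0.73 -0.72] F [-0.5 -0.2  1.9] w 0.0199
[-0.003, -0.004, -0.007] [-0.002, -0.002, 0.001]
[0.09219157 0.61121742 0.03074662]
```

Request:
send_rows(
  moves=[
    {"delta_pos":[0,0,0],"rot":[0,0,0]},
    {"delta_pos":[0,0,0],"rot":[0,0,0]},
    {"delta_pos":[0,0,0],"rot":[0,0,0]},
    {"delta_pos":[0,0,0],"rot":[0,0,0]},
    {"delta_pos":[0,0,0],"rot":[0,0,0]},
    {"delta_pos":[0,0,0],"rot":[0,0,0]},
  ],
  fingers=0.2,
  grip_force=20,
)

```text
t: 23.5
eef_pos: [0.5455, 0.2359, 0.0377]
orientation: [0.636, -0.618, 0.344, 0.308]
wrist_force: [-0.1, -0.6, -0.8]
grip_width: 0.0681
```

```bash
python3 fit.py; python3 -c "
from h import *
plan([((.50,.235,.12),-3,33),((.47,.235,.17),-3,30)])"
```

```text
cost 0.326 dx dy dz mm [-7.   1.7 -9.3] yaw,pitch deg [-2.3  3.3]
origin [0.6439 0.2303 0.003 ]
rear bottom [ 6.988e-01  2.282e-01 -1.000e-04]
front bottom [0.589  0.2325 0.0062]
t 23.6 grasp pt [0.5347 0.2365 0.0531] tilt 35.1 yaw -3.3 q [-0.21  0.49 -0.68  2.3   1.65  0.73 -0.72] F [ 0.6 -0.5  0.1] w 0.068
[-0.373, -0.048, -0.017] [-0.002, -0.002, 0.023]
[-0.664, -0.064, -0.026] [-0.003, -0.002, 0.057]
```

Request:
send_rows(
  moves=[
    {"delta_pos":[-0.08,0,0],"rot":[0,0,0]},
    {"delta_pos":[-0.18,0,0],"rot":[0,0,0]},
    {"delta_pos":[-0.3,-0.03,0],"rot":[0,0,0]},
    {"delta_pos":[-0.45,-0.05,0],"rot":[0,0,0.02]},
    {"delta_pos":[-0.6,-0.06,0],"rot":[0,0,0.05]},
    {"delta_pos":[-0.66,-0.06,0],"rot":[0,0,0.057]},
    {"delta_pos":[-0.66,-0.06,0],"rot":[0,0,0.057]},
    {"delta_pos":[-0.66,-0.06,0],"rot":[0,0,0.057]},
  ],
)

```text
t: 24.6
eef_pos: [0.4795, 0.2393, 0.1521]
orientation: [0.622, -0.602, 0.371, 0.336]
wrist_force: [1.0, -0.3, -0.1]
grip_width: 0.0685
```

Run:
```python
from h import *
plan([])
a=eyes.grab_frame("side"); b=eyes.grab_frame("top")
c=[cv2.resize(a[110:310,190:400],None,fx=1.9,fy=1.9,interpolation=3),cv2.resize(b[90:290,220:430],None,fx=1.9,fy=1.9,interpolation=3)]
cv2.imwrite("pics/s11.png",np.hstack(c))
import fit
fit.fit([.5391,.2360,.057])
for n in("top","side"):
  for t in("half_a","slice","spray_bottle","jar"):
    for d in finder.silhouettes(n,t):
        print(n,t,round(d["p"],2),np.round(d["position"]),d["region"].sum(), ray(n,d["position"],.02).round(3))
```

```text
t 24.6 grasp pt [0.4702 0.2399 0.1683] tilt 30.0 yaw -3.3 q [-0.1   0.16 -0.8   2.28  0.98  0.66 -0.14] F [ 1.  -0.3 -0.1] w 0.0685
cost 0.328 dx dy dz mm [-1.4  0.4 -2.6] yaw,pitch deg [-2.4  1.6]
origin [0.6439 0.2311 0.0036]
rear bottom [0.6988 0.2288 0.002 ]
front bottom [0.589  0.2335 0.0052]
top half_a 0.67 [414. 207.] 280 [ 0.495 -0.278  0.02 ]
top half_a 0.59 [385. 156.] 299 [ 0.66  -0.188  0.02 ]
top slice 0.68 [372. 171.] 161 [ 0.61  -0.148  0.02 ]
top slice 0.67 [330. 233.] 281 [ 0.407 -0.014  0.02 ]
top jar 0.66 [483. 192.] 809 [ 0.547 -0.497  0.02 ]
side half_a 0.63 [370. 185.] 161 [ 0.494 -0.265  0.02 ]
side half_a 0.25 [276. 150.] 2990 [ 0.919 -0.179  0.02 ]
side slice 0.61 [348. 232.] 242 [ 0.407 -0.017  0.02 ]
side spray_bottle 0.59 [210. 301.] 1395 [0.55  0.477 0.02 ]
side jar 0.55 [401. 155.] 219 [ 0.508 -0.501  0.02 ]
```

View pics/s11.png

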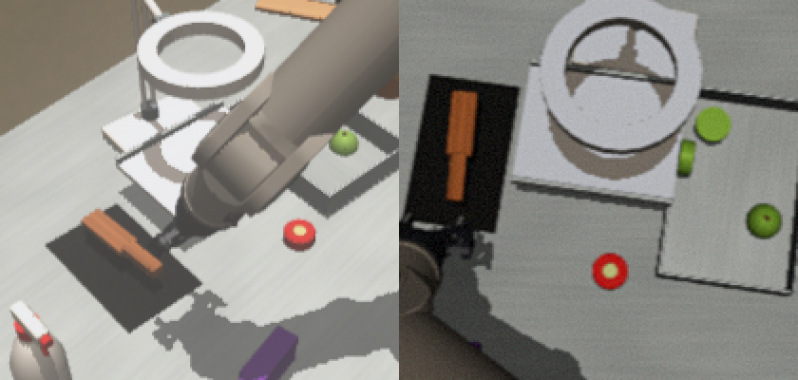

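Run:
```python
from h import *
im=np.mean([eyes.grab_frame("top").astype(float) for _ in range(4)],0); b,g,r=im[...,0],im[...,1],im[...,2]
m=((g>r*1.15)&(g>b*1.4)&(g>40)).astype(np.uint8)
n,l,s,c=cv2.connectedComponentsWithStats(m)
B=np.array([.631,-.003])
for i in range(1,n):
    if s[i,4]<40 or not 340<c[i][0]<440: continue
    ys,xs=np.nonzero(l==i)
    P=np.array([ray("top",p,.064)[:2] for p in zip(xs,ys)])-B; q=np.c_[P@[.993,-.119],P@[.119,.993]]
    print(c[i].round(1),s[i,4],"bx",np.percentile(q[:,0],[1,50,99]).round(3),"by",np.percentile(q[:,1],[1,50,99]).round(3))
    if s[i,4]<230:
        for y in range(ys.min(),ys.max()+1): print(y,[(x,*im[y,x].astype(int)) for x in range(364,382)] if y in(166,171,176) else (xs[ys==y].min(),xs[ys==y].max()))
```

```text
[384.8 155.1] 277 bx [0.012 0.04  0.069] by [-0.204 -0.176 -0.149]
[370.8 172.4] 132 bx [-0.048 -0.02   0.007] by [-0.151 -0.139 -0.128]
164 (np.int64(369), np.int64(373))
165 (np.int64(369), np.int64(375))
166 [(364, np.int64(135), np.int64(135), np.int64(138)), (365, np.int64(177), np.int64(173), np.int64(173)), (366, np.int64(192), np.int64(185), np.int64(183)), (367, np.int64(158), np.int64(153), np.int64(151)), (368, np.int64(71), np.int64(101), np.int64(86)), (369, np.int64(27), np.int64(115), np.int64(83)), (370, np.int64(29), np.int64(125), np.int64(91)), (371, np.int64(35), np.int64(124), np.int64(90)), (372, np.int64(34), np.int64(121), np.int64(90)), (373, np.int64(29), np.int64(120), np.int64(86)), (374, np.int64(27), np.int64(111), np.int64(81)), (375, np.int64(56), np.int64(111), np.int64(89)), (376, np.int64(110), np.int64(127), np.int64(122)), (377, np.int64(147), np.int64(151), np.int64(148)), (378, np.int64(154), np.int64(160), np.int64(158)), (379, np.int64(153), np.int64(156), np.int64(156)), (380, np.int64(144), np.int64(150), np.int64(147)), (381, np.int64(125),
[... 1714 characters left out ...]
int64(44), np.int64(128), np.int64(96)), (374, np.int64(92), np.int64(135), np.int64(117)), (375, np.int64(141), np.int64(153), np.int64(150)), (376, np.int64(152), np.int64(156), np.int64(155)), (377, np.int64(154), np.int64(158), np.int64(156)), (378, np.int64(148), np.int64(151), np.int64(151)), (379, np.int64(150), np.int64(157), np.int64(154)), (380, np.int64(153), np.int64(157), np.int64(156)), (381, np.int64(150), np.int64(156), np.int64(152))]
177 (np.int64(367), np.int64(373))
178 (np.int64(367), np.int64(373))
179 (np.int64(367), np.int64(373))
180 (np.int64(367), np.int64(372))
181 (np.int64(367), np.int64(372))
[411.7 206. ] 244 bx [-0.133 -0.109 -0.082] by [-0.3   -0.274 -0.249]
```

```bash
python3 -c "
from cell import env
print(env.finish_job())"
```

```text
the job is handed in; nothing more can be done
None
```

I picked up the brown brush and swept all three offcuts off the bed into the scrap tray in one sweep along the bed, in several short moves. I then set the brush back on its mat and let go. The job was handed in at about 25 s; no verdict came back.

What the last checks showed:
- **Offcuts:** All three are inside the tray and the bed looks empty. Two rest well clear of the bed. The slice stands upright on its rim, flush against the tray's near wall. Its top should be about 64 mm above the table, under the bed plate's 68 mm underside. I worked that out from its outline and the given sizes, so "not touching the bed" is inferred, not measured.
- **Brush:** It stands on its bristles with the origin near (0.644, 0.231), over the mat. The image fit puts the underside at about 4 mm and the tilt at about 1.6°, and the gripper is open and withdrawn. The two fits just before (before and right after release) disagreed by a few millimetres and degrees (pitch −2.5° and +3.3°), so take these as approximate.
- **Lamp, bottle and jar:** Wrist force stayed within about 4 N at every reading. The bottle's position in the side view did not change. The jar was partly hidden by the arm, so its reading is rough: it moved about 3 pixels in the top view and about 9 rows in the side view, and I could not confirm that it stayed put.

The brush sagged about 7° in the grip after lifting. I corrected that by tilting the tool and gripping harder.

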